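Prise open the tooth's specimen case

TASK

The fossil tooth belongs in the specimen case that it lies directly behind. Pick up the chisel, put its blade down through the gap in front of that case's lid and, without forcing it, lever the lid open to clearly more than half of a right angle, so that it stays up; then lay the chisel gently back down flat on the glass plate. Touch the cases with nothing but the chisel, and leave the other case shut and everything else where it is.

Things in the scene. Friction and masses are not known exactly. Their poses are not given: they have to be found in the camera images.
- chisel: flat chisel, 220 mm, 90 g, loose on the glass plate. Black handle 20 wide (y) x 18 high (z), x = -60 to +45 mm, yellow end cap; steel ferrule to +60; straight steel blade 16 wide (y) x 2.6 thick (z) to x = +160, centred 9 mm above the underside. Origin: on the handle's underside near its middle; +x towards the tip, z up as it lies
- chisel_grip (a point): place to grip, near the centre of mass: on the handle's axis, 30 mm from the body's origin towards the tip, 9 mm above its underside
- chisel_tip (a point): middle of the blade's tip edge, 130 mm beyond chisel_grip
- glass: green-tinted glass cutting plate fixed on the bench, 260 (x) x 220 (y) x 6 mm; origin: centre of its underside
- case_a: aluminium specimen case a, fixed; both alike: 130 (x) x 116 (y) x 42 mm high, hollow, walls 6 mm (back 14). Origin: centre of underside; front is -x, hinge at +x. Its grey lid (91 x 101 x 4 mm) lies sunken between the walls, top flush with them; an open gap 18 mm wide runs between the front wall's inside and the lid's front edge (at x = -41 mm). Inner floor 8 mm above bench
- case_b: aluminium specimen case b, fixed; both alike: 130 (x) x 116 (y) x 42 mm high, hollow, walls 6 mm (back 14). Origin: centre of underside; front is -x, hinge at +x. Its grey lid (91 x 101 x 4 mm) lies sunken between the walls, top flush with them; an open gap 18 mm wide runs between the front wall's inside and the lid's front edge (at x = -41 mm). Inner floor 8 mm above bench
- lid_a (a joint): hinge angle of the lid of case a, rad: 0 shut, grows as the front edge rises, stops at 1.5; the stiff hinge holds the lid where it is left (about 1 N at the edge moves it)
- lid_a_edge (a point): middle of the upper front edge of the lid of case a (moves with the lid); 91 mm from the hinge, the lid is 4 mm thick below it
- lid_a_hinge (a point): middle of the hinge axis of the lid of case a, level with the lid's top, 42 mm above the bench, 50 mm behind the centre of the case
- lid_b (a joint): hinge angle of the lid of case b, rad: 0 shut, grows as the front edge rises, stops at 1.5; the stiff hinge holds the lid where it is left (about 1 N at the edge moves it)
- lid_b_edge (a point): middle of the upper front edge of the lid of case b (moves with the lid); 91 mm from the hinge, the lid is 4 mm thick below it
- lid_b_hinge (a point): middle of the hinge axis of the lid of case b, level with the lid's top, 42 mm above the bench, 50 mm behind the centre of the case
- tooth: fossil molar, brown, blocky with ridges on top and two roots, 50 x 30 x 34 mm, loose on the bench behind (+x side of) one of the cases; origin: centre of its underside
- jar: small clear jar with a white cap, 42 diameter x 45 mm, loose behind the other case; origin: centre of its underside
- tin_full: round aluminium tin of metal chips, 66 diameter x 29 mm, bystander; origin: centre of its underside
- tin_lid: flat round tin lid, 68 diameter x 12 mm, bystander; origin: centre of its underside
- tweezers: steel tweezers, 130 x 25 x 6 mm, lying flat, bystander; origin: underside, middle
- well_plate: white well plate, 86 x 127 x 15 mm, bystander; origin: centre of its underside
- beaker: glass beaker, 60 diameter x 70 mm, bystander; origin: centre of its underside

How it is judged:
By the outcome, as a careful person would: the job done as asked, in the order asked, and still so for the second after the job is handed in, with the robot touching nothing.
It also fails if it takes over 54 s, if anything falls off the work surface, if the arm or the gripper's body presses on something with over 40 N, if the wrist force passes 120 N, or if a joint passes its speed limit or range.

ROBOT

A 6-joint arm with a two-finger parallel gripper is mounted at the origin on the work surface. World frame = base frame: x ahead of the robot, y to its left, z up, the work surface at z = 0. Lengths are in m, angles in rad, forces in N, time in s.
With the tool pointing down it reaches from about 0.25 to 0.775 m from the base axis. Payload 4 kg.
Tool frame: the origin (TCP) lies between the finger pads; the fingertips stand 17 mm ahead of it and the grasp point (between the pads) lies 2 mm behind it (manip.tips_ahead is the distance from the TCP to the fingertips, in m); z points along the fingers, y is the line along which they close (so a half turn about z gives the same grasp; the last joint's range is limited). The gripper opens to 94 mm and grips with 3 to 60 N. Pads are 16 mm wide; open, the fingers measure 119 mm over their backs; the gripper's body (75 mm by 177 mm) begins 78 mm behind the grasp point.
Start: joints at [1.181, 0.087, 1.371, -0, 1.684, -0.103], TCP at [0.156, 0.528, 0.223] pointing down, gripper open.
Joint ranges: [-3.1, 3.1], [-0.76, 2.03], [0.27, 2.55], [-1.08, 4.22], [0.17, 2.65], [-2.57, 2.57]. Speed limits (rad/s): [2.79, 2.79, 3.14, 3.14, 3.14, 3.14].

INTERFACE

Orientations are given as a rotation vector (axis times angle).
In Python, from station import manip, grab_frame, find_in gives the robot as it stands.
- The arm moves only by the tool apply_moves, never from a script. Its argument "targets" is a list that holds one entry, the list of rows, each a list of 5 numbers: the shift along the tool's x, y, z in mm, then the turn about the tool's z in degrees, then the finger opening in mm, from 0 to 94. A call has 1 to 12 rows; each row is the pose to reach, as a shift and turn from the pose commanded when the call began, along the tool's axes at that moment; what a row does not reach only later rows make up. A row lasts 1/8 s, in which the tool goes at most 62.5 mm and 10.7 degrees, less where a joint would pass 70% of its speed; a pose out of reach is approached as far as the arm can. A call with a gripper value outside its range is refused whole. The fingers move at their own pace and stop on an object; the grip force is fixed at half the most. Time passes only in rows, so rows that repeat a pose let the fingers close. It gives the time, the measured TCP pose, the force, the opening and the grip force at its end, in the units of the state.
- manip.read_state(): the state, without advancing time (a new reading comes with each control period).
- grab_frame(name): name is "scene" or "top" or "wrist"; returns a dict with "image" (480x640x3 uint8, red, green, blue), "fx", "fy", "cx", "cy" (pixels), "extrinsics" (4x4, takes a point from world to camera coordinates). Camera axes: x right, y down, z forward; pixel columns grow to the right and rows downward; lengths in m; the calibration is good to about 2 mm. A picture is of the moment at which its call begins. There is no depth.
- manip.finish_job(): hands the job in; it is judged then, once.
Trained networks look in a picture, given as the dict that the camera call returned (one of the last four; its "shot" number tells which), for a name from the list of things; names that differ only in an ending like _2 or _b are one class to them, and where a whole thing is asked for, a point or a joint stands for the part that bears it (a point fixed in the world has none). Each returns a list of dicts, best first, with "p" (0 to 1); they miss things now and then, are a little off and sometimes report something else, mostly with a low value. They report only what shows in the picture. A call takes as long as a camera call.
- find_in(picture, query): "rect" ([left, top, width, height] in pixels, round what is visible of it).
The state is a dict: "clock": time; "joint_pos": joint angles; "dq": joint speeds; "joint_efforts": joint torques, N m; "tcp_pos": TCP position; "tcp_rot": TCP orientation; "wrist_force": force on the tool from outside, world axes, zero at the start; "wrist_torque": the same for the moment, N m; "width": opening from 0.0 (shut) to 1.0 (fully open); "gripper_force": force on a finger pad.
Only numpy, scipy, OpenCV 4.12 (cv2) and the standard library are available. Lean on these libraries where they do the work, as an engineer would, in place of code of your own. Each camera call takes 0.05 s, during which the arm holds its last target. There are 200 camera calls.

## Working session

There is one attempt and no reset: what is moved stays moved. The work goes in short steps, Python scripts to look and compute and a tool call to move; the robot and the scene stay as the last step left them, time stands still between calls to the robot, and variables do not carry over. Pictures are saved under pics/ and viewed, at most 10 in all, crops included, and the job is handed in when it is done.

Besides the shell and the picture viewer there is one more tool, called after "Request:" as name(argument=value, ...), one argument or row to a line, values as JSON. apply_moves: Moves the arm, as the interface text tells. Its arguments: {"type":"object","properties":{"targets":{"type":"array","items":{"type":"array","items":{"type":"array","items":{"type":"number"}}}}},"required":["targets"]}

```bash
mkdir -p pics
cat > h.py <<'E'
import numpy as np, cv2
from station import manip, grab_frame, find_in
from scipy.spatial.transform import Rotation as R
def save(f,n): cv2.imwrite('pics/'+n,cv2.cvtColor(f['image'],cv2.COLOR_RGB2BGR))
def unproj(f,u,v,z):
    E=np.array(f['extrinsics']);Rm=E[:3,:3];c=-Rm.T@E[:3,3]
    d=Rm.T@np.array([(u-f['cx'])/f['fx'],(v-f['cy'])/f['fy'],1]);return c+d*(z-c[2])/d[2]
def proj(f,p):
    E=np.array(f['extrinsics']);q=E[:3,:3]@np.array(p)+E[:3,3];return [f['fx']*q[0]/q[2]+f['cx'],f['fy']*q[1]/q[2]+f['cy']]
E
python3 - <<'E'
from h import *
np.set_printoptions(precision=3,suppress=True)
s=manip.read_state();print(s['clock'],s['tcp_pos'],s['tcp_rot'],s['wrist_force'],manip.tips_ahead)
for n in ['top','scene']:
    f=grab_frame(n);save(f,n+'0.png');print(n,np.array(f['extrinsics']),f['fx'])
    for q in ['chisel','case_a','tooth','jar','glass','chisel_grip','chisel_tip','lid_a_edge','lid_a_hinge']:
        for r in find_in(f,q)[:3]:
            x,y,w,h=r['rect'];print(q,np.round(r['rect']),round(r['p'],2),unproj(f,x+w/2,y+h/2,0.02))
E
```

```text
0.0 [0.155 0.527 0.221] [-0.449 -3.109  0.003] [ 0.889  0.868 -0.469] 0.017
top [[ 0.023 -0.999  0.032  0.014]
 [-0.994 -0.026 -0.108  0.55 ]
 [ 0.109 -0.029 -0.994  1.083]
 [ 0.     0.     0.     1.   ]] 581.6923063967672
chisel [470. 204.  11. 108.] 0.68 [ 0.525 -0.274  0.02 ]
case_a [303. 195.  63.  70.] 0.85 [0.571 0.001 0.02 ]
tooth [191. 134.  22.  29.] 0.66 [0.725 0.262 0.02 ]
jar [324. 158.  25.  21.] 0.59 [ 0.692 -0.001  0.02 ]
jar [418. 186. 128. 140.] 0.54 [ 0.527 -0.286  0.02 ]
glass [417. 187. 129. 142.] 0.59 [ 0.524 -0.285  0.02 ]
chisel_grip [471. 204.  11. 111.] 0.79 [ 0.521 -0.277  0.02 ]
chisel_grip [418. 188. 129. 144.] 0.57 [ 0.52  -0.287  0.02 ]
chisel_grip [325. 157.  24.  25.] 0.56 [ 0.691 -0.002  0.02 ]
chisel_tip [471. 201.  11. 114.] 0.92 [ 0.524 -0.275  0.02 ]
lid_a_edge [305. 203.  55.  48.] 0.66 [0.577 0.004 0.02 ]
lid_a_hinge [303. 194.  63.  70.] 0.71 [0.574 0.001 0.02 ]
scene [[-0.699  0.715 -0.015  0.345]
 [ 0.562  0.537 -0.63  -0.282]
 [-0.442 -0.449 -0.777  1.557]
 [ 0.     0.     0.     1.   ]] 531.8042378265461
chisel [206. 167.  68.  42.] 0.65 [ 0.523 -0.269  0.02 ]
case_a [262. 223.  71.  62.] 0.93 [0.572 0.006 0.02 ]
case_a [324. 288.  76.  74.] 0.84 [0.609 0.247 0.02 ]
case_a [438. 264.  12.  46.] 0.62 [0.406 0.317 0.02 ]
tooth [322. 349.  22.  27.] 0.61 [0.72  0.263 0.02 ]
jar [254. 267.  17.  28.] 0.82 [0.685 0.002 0.02 ]
glass [174. 150. 123.  87.] 0.74 [ 0.545 -0.263  0.02 ]
chisel_grip [204. 166.  65.  44.] 0.81 [ 0.528 -0.275  0.02 ]
chisel_tip [205. 165.  58.  46.] 0.62 [ 0.534 -0.28   0.02 ]
lid_a_edge [334. 217.  25.  25.] 0.69 [0.431 0.039 0.02 ]
lid_a_hinge [263. 225.  74.  62.] 0.94 [0.572 0.014 0.02 ]
```

Run:
```python
import cv2
a=cv2.imread('pics/top0.png')[100:370,150:550];cv2.imwrite('pics/t1.png',cv2.resize(a,None,fx=2,fy=2,interpolation=cv2.INTER_CUBIC))
```

```text
(no output)
```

View pics/t1.png

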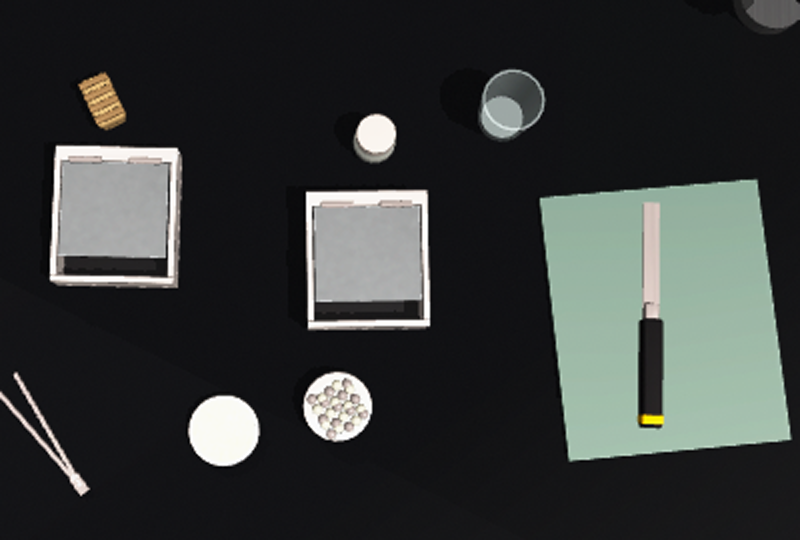

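View pics/scene0.png

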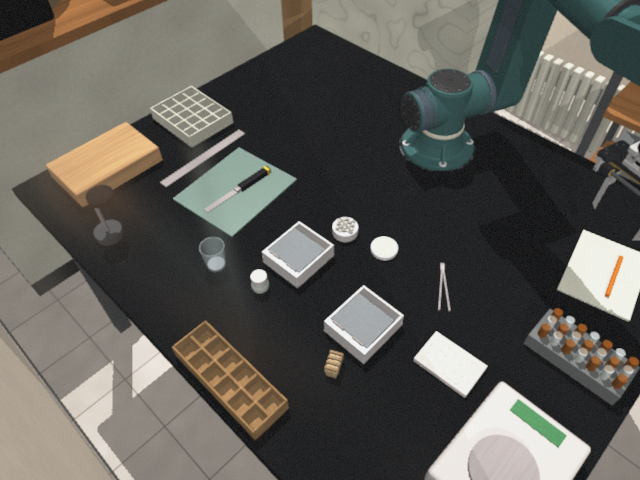

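The top view shows the tooth at px (201,150), behind the left case (y≈0.25), so that is the case to open. The chisel lies on the glass from its cap at px (475,313) to its tip at (475,201), pointing roughly +x. The scene view agrees. The moves can't tilt the tool, so the chisel has to pivot in the grip.

Run:
```python
from h import *
np.set_printoptions(precision=4,suppress=True)
f=grab_frame('top')
cv=lambda u,v:(150+u/2,100+v/2)
for n,u,v,z in [('cap',651,426,.015),('tip',651,203,.015),('cL',55,146,.042),('cR',181,149,.042),('fL',51,279,.042),('fR',179,281,.042),('lidL',57,256,.042),('lidR',166,258,.042),('bfL',308,322,.042),('bbL',306,191,.042),('tinlid',224,430,.012),('tin',338,405,.03),('gl1',570,461,.006),('gl2',791,439,.006),('gl3',540,197,.006),('gl4',757,180,.006)]:
    print(n,unproj(f,*cv(u,v),z))
s=manip.read_state();print(R.from_rotvec(s['tcp_rot']).as_matrix())
img=f['image'].astype(int);m=(img[:,:,0]>180)&(img[:,:,1]>150)&(img[:,:,2]<90);v,u=np.nonzero(m);print('yellow',u.mean(),v.mean(),v.max(),u.min(),u.max(),len(u))
```

```text
cap [ 0.4182 -0.2752  0.015 ]
tip [ 0.6361 -0.2765  0.015 ]
cL [0.6697 0.3023 0.042 ]
cR [0.6704 0.183  0.042 ]
fL [0.5426 0.2998 0.042 ]
fR [0.5439 0.1801 0.042 ]
lidL [0.5645 0.2953 0.042 ]
lidR [0.5653 0.1932 0.042 ]
bfL [0.5083 0.0578 0.042 ]
bbL [0.6332 0.063  0.042 ]
tinlid [0.4051 0.1352 0.012 ]
tin [0.4313 0.0274 0.03  ]
gl1 [ 0.3827 -0.1987  0.006 ]
gl2 [ 0.4086 -0.4154  0.006 ]
gl3 [ 0.6406 -0.1684  0.006 ]
gl4 [ 0.664 -0.386  0.006]
[[-0.9592  0.2829  0.    ]
 [ 0.2829  0.9592  0.0001]
 [ 0.      0.0001 -1.    ]]
yellow 256.83989834815753 113.74841168996188 479 6 616 787
```

```bash
cat >> h.py <<'E'
def go(x,y,z,yaw=180):
    """shift/turn needed: tool x axis to point at world angle yaw (deg)"""
    s=manip.read_state();M=R.from_rotvec(s['tcp_rot']).as_matrix()
    d=M.T@(np.array([x,y,z])-s['tcp_pos'])*1000
    cur=np.degrees(np.arctan2(M[1,0],M[0,0]));t=-(yaw-cur);t=(t+180)%360-180
    print(np.round(d,1),round(t,1),'clock',s['clock'],'tcp',np.round(s['tcp_pos'],4),'w',round(s['width']*94,1),'gf',s['gripper_force'],'F',np.round(s['wrist_force'],1))
E
python3 -c "
from h import *
go(.463,-.2755,.10)"
```

```text
[-522.  -683.3  122.4] -16.4 clock 1.05 tcp [0.1556 0.5276 0.2225] w 94.0 gf 0.0 F [-0.1 -0.1 -0.3]
```

Request:
apply_moves(
  targets=[
    [[-37,-49,0,-1.2,60],[-75,-98,0,-2.4,60],[-112,-146,0,-3.6,60],[-149,-195,0,-4.8,60],[-186,-244,0,-6,60],[-224,-293,5,-7.2,60],[-261,-342,10,-8.4,60],[-298,-390,20,-9.6,60],[-336,-439,30,-10.8,60],[-373,-488,45,-12,60],[-410,-537,60,-13.2,60],[-448,-586,80,-14.4,60]],
  ],
)

```text
clock: 2.55
tcp_pos: [0.4187, -0.1597, 0.144]
tcp_rot: [0.056, 3.139, -0.001]
wrist_force: [0.5, -0.4, 0.4]
width: 0.639
gripper_force: 0.0
```

```bash
python3 -c "
from h import *
go(.463,-.2755,.10)"
```

```text
[ -48.3 -114.1   44.2] -2.0 clock 2.55 tcp [ 0.4187 -0.1597  0.144 ] w 60.0 gf 0.0 F [ 0.5 -0.4  0.4]
```

Request:
apply_moves(
  targets=[
    [[-20,-57,20,-2,60],[-47,-113,43,-2,60],[-47,-113,43,-2,60],[-47,-113,43,-2,60]],
  ],
)

```text
clock: 3.05
tcp_pos: [0.4608, -0.2717, 0.1005]
tcp_rot: [-0.002, -3.141, -0.002]
wrist_force: [0.7, -0.5, 0.0]
width: 0.635
gripper_force: 0.0
```

```bash
python3 -c "
from h import *
go(.463,-.2755,.0255)
f=grab_frame('wrist');save(f,'w1.png')
for q in ['chisel','chisel_grip','chisel_tip']:
  print(q,[(np.round(r['rect']),r['p']) for r in find_in(f,q)[:2]])
for p in [(.4182,-.2752,.024),(.6361,-.2765,.015),(.463,-.2755,.024)]: print(proj(f,p))
"
```

```text
[-2.3 -3.9 75. ] -0.1 clock 3.05 tcp [ 0.4608 -0.2717  0.1005] w 59.7 gf 0.0 F [ 0.7 -0.5  0. ]
chisel [(array([303., 183.,  33., 257.]), 0.72)]
chisel_grip [(array([308., 182.,  28., 260.]), 0.61)]
chisel_tip [(array([307., 184.,  27., 261.]), 0.61)]
[np.float64(316.3357943862325), np.float64(188.68254419758938)]
[np.float64(316.281938110808), np.float64(439.65601554889633)]
[np.float64(316.23548007278504), np.float64(252.46775442166413)]
```

View pics/w1.png

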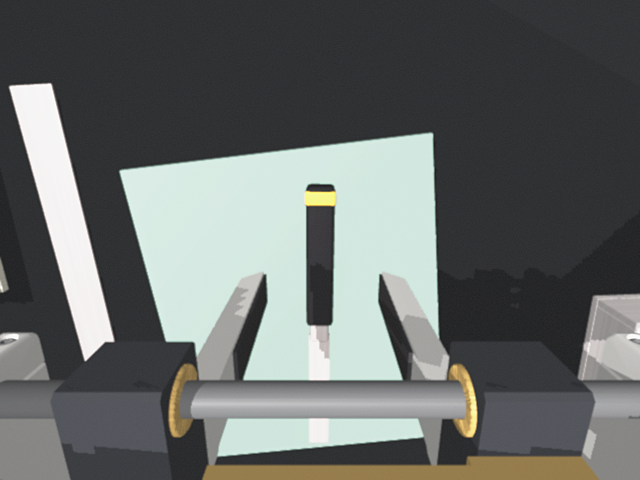

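The chisel is centred between the fingers at u≈320, with its cap at v≈190. I'll descend and close gently.

Request:
apply_moves(
  targets=[
    [[0,-1,40,0,40],[0,-1,66,0,30],[0,-1,75,0,26],[0,-1,75,0,22],[0,-1,75,0,20],[0,-1,75,0,20],[0,-1,75,0,20]],
  ],
)

```text
clock: 4.12
tcp_pos: [0.462, -0.2735, 0.0274]
tcp_rot: [0.001, 3.139, -0.002]
wrist_force: [0.5, 0.3, 3.5]
width: 0.214
gripper_force: 2.2
```

Request:
apply_moves(
  targets=[
    [[0,0,0,0,19.5],[0,0,0,0,19.5]],
  ],
)

```text
clock: 4.38
tcp_pos: [0.462, -0.2735, 0.0274]
tcp_rot: [0.001, 3.139, -0.002]
wrist_force: [0.1, 1.3, 5.1]
width: 0.209
gripper_force: 15.5
```

Request:
apply_moves(
  targets=[
    [[0,0,0,0,19],[0,0,0,0,19]],
  ],
)

```text
clock: 4.62
tcp_pos: [0.462, -0.2735, 0.0274]
tcp_rot: [0.002, 3.139, -0.002]
wrist_force: [0.2, 0.7, 5.4]
width: 0.209
gripper_force: 30.0
```

Request:
apply_moves(
  targets=[
    [[0,0,0,0,20],[0,0,0,0,20],[0,0,-8,0,20],[-1,0,-15,0,20],[-1,0,-22,0,20],[-3,0,-30,0,20],[-4,0,-37,0,20],[-6,0,-44,0,20],[-8,0,-52,0,20],[-10,0,-59,0,20],[-10,0,-59,0,20]],
  ],
)

```text
clock: 6.0
tcp_pos: [0.4716, -0.2732, 0.0856]
tcp_rot: [0.001, 3.14, -0.001]
wrist_force: [0.5, -0.4, 0.2]
width: 0.213
gripper_force: 0.0
```

```bash
python3 -c "
from h import *
go(.463,-.2755,.0255)
for n in ['wrist','scene']:
  f=grab_frame(n);save(f,n+'2.png')
  print([proj(f,p) for p in [(.472,-.2725,.08),(.633,-.2725,.006)]])
a=cv2.imread('pics/scene2.png')[60:260,140:380];b=cv2.imread('pics/wrist2.png')[100:,120:520]
b=cv2.resize(b,(400,380));a=cv2.resize(a,None,fx=1.9,fy=1.9,interpolation=cv2.INTER_CUBIC)[:380,:400]
cv2.imwrite('pics/c2.png',np.hstack([a,b]))
"
```

```text
[ 8.6 -2.2 60.1] -0.0 clock 6.0 tcp [ 0.4716 -0.2732  0.0856] w 20.0 gf 0.0 F [ 0.5 -0.4  0.2]
[[np.float64(323.11206353380453), np.float64(295.1527937706645)], [np.float64(322.8775178105992), np.float64(431.6029810832802)]]
[[np.float64(250.44964977530805), np.float64(161.3302139425707)], [np.float64(207.2750868794057), np.float64(212.7678834732084)]]
```

View pics/c2.png

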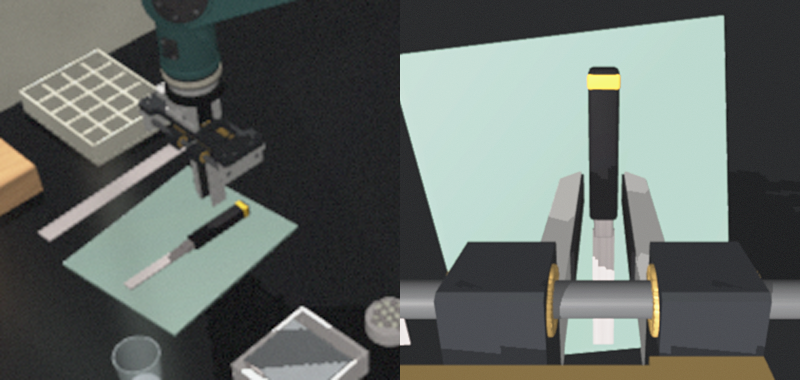

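The chisel slipped out and is still flat on the glass. I'll grip again, a little firmer.

Request:
apply_moves(
  targets=[
    [[0,0,0,0,30],[4,0,30,0,30],[10,0,57,0,24],[10,0,57,0,19.8],[10,0,57,0,19.8],[10,0,57,0,19.8]],
  ],
)

```text
clock: 6.85
tcp_pos: [0.4616, -0.2733, 0.0287]
tcp_rot: [0.001, 3.14, -0.001]
wrist_force: [-0.5, 0.0, 0.1]
width: 0.216
gripper_force: 6.3
```

Request:
apply_moves(
  targets=[
    [[0,0,-6,0,19.8],[0,0,-12,0,19.8],[0,0,-18,0,19.8],[0,0,-18,0,19.8]],
  ],
)

```text
clock: 7.35
tcp_pos: [0.4616, -0.2733, 0.0468]
tcp_rot: [0.001, 3.14, -0.002]
wrist_force: [0.6, -0.3, -1.4]
width: 0.211
gripper_force: 6.3
```

```bash
python3 -c "
from h import *
for n in ['wrist','scene']:
  f=grab_frame(n);save(f,n+'3.png')
a=cv2.imread('pics/scene3.png')[60:260,140:380];b=cv2.imread('pics/wrist3.png')[100:,120:520]
b=cv2.resize(b,(400,380));a=cv2.resize(a,None,fx=1.9,fy=1.9,interpolation=cv2.INTER_CUBIC)[:380,:400]
cv2.imwrite('pics/c3.png',np.hstack([a,b]))
"
```

```text
(no output)
```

View pics/c3.png

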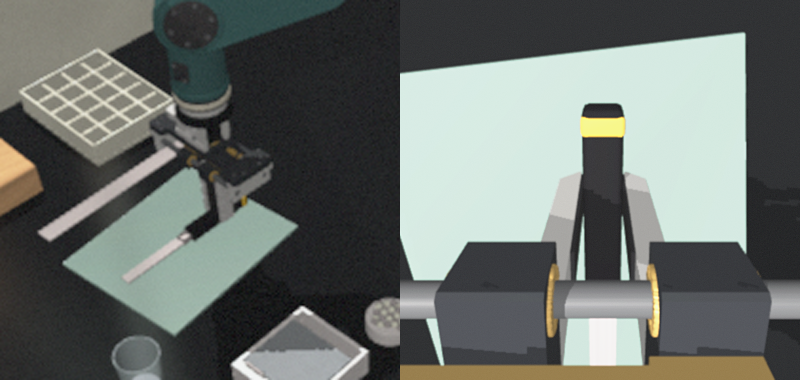

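```bash
cat >> h.py <<'E'
def yel(f):
    h=cv2.cvtColor(f['image'],cv2.COLOR_RGB2HSV);m=cv2.inRange(h,(25,150,120),(35,255,255));m[:, :250]=0;m[:,390:]=0;m[400:]=0
    n,l,st,c=cv2.connectedComponentsWithStats(m);i=1+np.argmax(st[1:,4]);return c[i],st[i]
def tilt(f):
    c,st=yel(f);t=np.array(manip.read_state()['tcp_pos'])
    th=np.radians(np.arange(-5,60,1.));P=t-[0,0,.0137]
    v=[]
    for a in th:
        u=np.array([-np.cos(a),0,np.sin(a)]);n=np.array([np.sin(a),0,np.cos(a)]);v.append(proj(f,P+.0436*u+.009*n)[1])
    print('yellow',c,st,'tilt',np.degrees(th[np.argmin(abs(np.array(v)-c[1]))]),np.round(v[::10]))
E
python3 -c "
from h import *
f=grab_frame('wrist');tilt(f)"
```

```text
yellow [340.5  235.75] [339 235   4   2   4] tilt 24.000000000000004 [208. 215. 225. 238. 253. 271. 290.]
```

```bash
sed -i 's/(25,150,120),(35,255,255)/(18,90,120),(42,255,255)/' h.py; python3 -c "
from h import *
f=grab_frame('wrist');print(f['image'][225:245:3,322].tolist());tilt(f)"
```

```text
[[247, 247, 142], [247, 247, 139], [247, 247, 139], [249, 250, 134], [116, 96, 64], [58, 57, 59], [61, 60, 62]]
yellow [322.44366197 226.87323944] [301 216  44  22 852] tilt 17.0 [208. 215. 225. 238. 254. 271. 290.]
```

```bash
python3 -c "
from h import *
f=grab_frame('wrist');E=np.array(f['extrinsics']);print(f['fx'],'cam',-E[:3,:3].T@E[:3,3],E[2,:3])
for w in (42,43,44):
  d=.02*f['fx']/w; 
  v=226.9;u=322.4
  r=E[:3,:3].T@np.array([(u-f['cx'])/f['fx']*d,(v-f['cy'])/f['fy']*d,d]);print(w,-E[:3,:3].T@E[:3,3]+r)"
```

```text
362.3591584940653 cam [ 0.37906101 -0.27243944  0.20814085] [ 2.83655994e-01  3.34392450e-05 -9.58926106e-01]
42 [ 0.42464492 -0.27240464  0.0416819 ]
43 [ 0.42358483 -0.27240545  0.04555304]
44 [ 0.42257292 -0.27240622  0.04924822]
```

Request:
apply_moves(
  targets=[
    [[-1,0,-7,0,19.8],[-2,0,-14,0,19.8],[-3,0,-21,0,19.8],[-5,0,-28,0,19.8],[-7,0,-35,0,19.8],[-9,0,-42,0,19.8],[-9,0,-42,0,19.8]],
  ],
)

```text
clock: 8.48
tcp_pos: [0.4706, -0.2733, 0.0887]
tcp_rot: [0.001, 3.14, -0.001]
wrist_force: [-0.9, 0.8, -0.6]
width: 0.214
gripper_force: 6.3
```

```bash
sed -i 's/\.0436\*u/.040*u/' h.py; python3 -c "
from h import *
f=grab_frame('wrist');tilt(f)
f=grab_frame('scene');save(f,'s4.png')
a=f['image'][100:240,150:310];cv2.imwrite('pics/s4c.png',cv2.resize(a[:,:,::-1],None,fx=4,fy=4,interpolation=cv2.INTER_CUBIC))
go(0,0,0)
"
```

```text
yellow [322.13519814 226.88111888] [300 217  45  21 858] tilt 11.0 [215. 221. 231. 243. 258. 274. 291.]
[470.1 272.6  87.8] -0.0 clock 8.575 tcp [ 0.4699 -0.2729  0.0877] w 20.2 gf 6.270928233861923 F [ 0.7 -0.3 -0.8]
```

View pics/s4c.png

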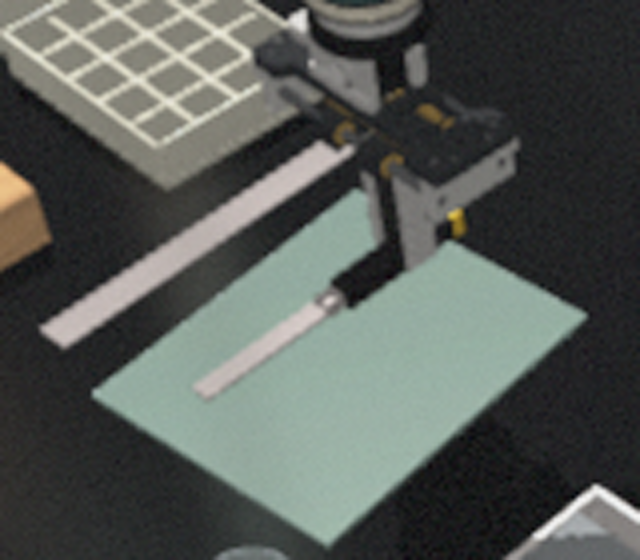

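The chisel is being carried rigidly, so 6.3 N is too tight to let it pivot. I'll go lower and ease the grip.

Request:
apply_moves(
  targets=[
    [[4,0,20,0,19.8],[9,0,42,0,19.8],[9,0,42,0,19.9],[9,0,42,0,19.9]],
  ],
)

```text
clock: 9.07
tcp_pos: [0.4614, -0.2732, 0.0464]
tcp_rot: [0.001, 3.141, -0.001]
wrist_force: [0.1, 0.0, 0.1]
width: 0.216
gripper_force: 3.1
```

```bash
python3 -c "
from h import *
f=grab_frame('wrist');tilt(f);go(0,0,0)"
```

```text
yellow [322.0255814  231.72906977] [300 221  45  21 860] tilt 14.0 [216. 223. 233. 245. 260. 276. 293.]
[461.9 273.2  45.9] -0.0 clock 9.125 tcp [ 0.4617 -0.2734  0.0468] w 20.2 gf 3.1293392926454544 F [-0.  -0.7 -0.1]
```

Request:
apply_moves(
  targets=[
    [[0,0,0,0,19.95],[0,0,0,0,19.95]],
  ],
)

```text
clock: 9.38
tcp_pos: [0.4616, -0.2733, 0.0466]
tcp_rot: [0.001, 3.14, -0.001]
wrist_force: [0.6, -0.0, -0.5]
width: 0.216
gripper_force: 1.6
```

```bash
python3 -c "
from h import *
f=grab_frame('wrist');tilt(f);go(0,0,0)"
```

```text
yellow [322.04398148 231.81018519] [300 221  46  22 864] tilt 14.999999999999998 [215. 222. 232. 244. 259. 275. 292.]
[461.8 273.1  45.6] -0.0 clock 9.425 tcp [ 0.4616 -0.2733  0.0465] w 19.8 gf 1.563661191612482 F [-0.1  0.7 -0.9]
```

At 3.1 N the tip sank to the glass, so it does pivot. I'll lift slowly at that force.

Request:
apply_moves(
  targets=[
    [[0,0,0,0,19.9],[0,0,-6,0,19.9],[-1,0,-12,0,19.9],[-2,0,-18,0,19.9],[-3,0,-24,0,19.9],[-5,0,-30,0,19.9],[-6,0,-36,0,19.9],[-8,0,-42,0,19.9],[-8,0,-42,0,19.9],[-8,0,-42,0,19.9]],
  ],
)

```text
clock: 10.68
tcp_pos: [0.469, -0.273, 0.0877]
tcp_rot: [0.001, 3.141, 0.0]
wrist_force: [0.7, -0.4, -0.0]
width: 0.212
gripper_force: 3.1
```

```bash
python3 -c "
from h import *
f=grab_frame('wrist');tilt(f);go(0,0,0)"
```

```text
yellow [322.13860104 246.01813472] [299 234  48  21 772] tilt 27.0 [215. 222. 232. 244. 258. 275. 292.]
[469.1 272.6  87.7] -0.0 clock 10.725 tcp [ 0.4689 -0.2729  0.0876] w 19.9 gf 3.132402040064335 F [ 0.  -0.  -0.8]
```

Request:
apply_moves(
  targets=[
    [[-2,0,-6,0,19.9],[-4,0,-12,0,19.9],[-7,0,-18,0,19.9],[-10,0,-24,0,19.9],[-13,0,-30,0,19.9],[-17,0,-36,0,19.9],[-20,0,-42,0,19.9],[-24,0,-47,0,19.9],[-24,0,-47,0,19.9],[-24,0,-47,0,18],[-24,0,-47,0,18]],
  ],
)

```text
clock: 12.1
tcp_pos: [0.4931, -0.2731, 0.1349]
tcp_rot: [0.001, 3.141, -0.0]
wrist_force: [0.7, 0.6, 0.2]
width: 0.208
gripper_force: 30.0
```

```bash
python3 -c "
from h import *
f=grab_frame('wrist');tilt(f);go(0,0,0)
f=grab_frame('top');save(f,'top5.png');g=grab_frame('scene')
for F in (f,g): print([(np.round(r['rect']),r['p']) for r in find_in(F,'chisel')[:2]])
a=f['image'][170:350,400:560];b=g['image'][100:240,150:310]
r=lambda q:cv2.resize(q[:,:,::-1],(400,400),interpolation=cv2.INTER_CUBIC)
cv2.imwrite('pics/c5.png',np.hstack([r(a[:160]),r(b)]))
"
```

```text
yellow [320.75752508 269.86789298] [298 233  50  45 598] tilt 42.0 [216. 222. 232. 244. 259. 275. 292.]
[493.4 272.7 134.6] -0.0 clock 12.15 tcp [ 0.4931 -0.2731  0.1349] w 19.3 gf 30.00060886144638 F [ 0.6 -0.8  0.2]
[(array([472., 211.,  25.,  82.]), 0.82), (array([305., 196.,  60.,  72.]), 0.29)]
[(array([211., 150.,  37.,  59.]), 0.61)]
```

View pics/c5.png

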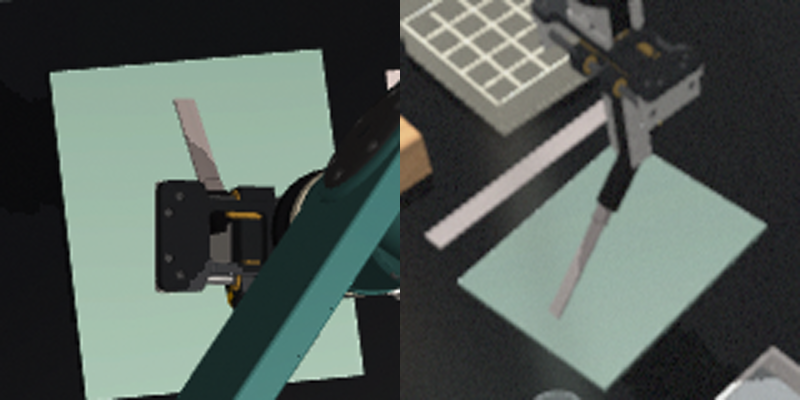

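```bash
python3 -c "
from h import *
f=grab_frame('top');g=grab_frame('scene')
print('tip top',unproj(f,400+184*.4,170+100*.4,.008),'scene',unproj(g,150+557*.4,100+318*.35,.008))
print('ferr top',[unproj(f,400+215*.4,170+190*.4,z) for z in(.06,.07,.08)])
"
```

```text
tip top [ 0.62022594 -0.27472518  0.008     ] scene [0.33154021 0.03905064 0.008     ]
ferr top [array([ 0.54372919, -0.28236173,  0.06      ]), array([ 0.54265722, -0.27918233,  0.07      ]), array([ 0.54158525, -0.27600294,  0.08      ])]
```

The grip has closed to 30 N with the chisel tilted about 42°. The tip is 127 mm ahead of the TCP and 127 mm below it. I'll carry it to a pose in front of the target case.

Request:
apply_moves(
  targets=[
    [[0,0,-50,0,18],[5,20,-90,0,18],[20,60,-100,0,18],[30,110,-100,0,18],[40,160,-100,0,18],[50,210,-100,0,18],[60,265,-100,0,18],[70,320,-100,0,18],[80,375,-100,0,18],[90,430,-100,0,18],[90,480,-90,0,18],[90,514,-75,0,18]],
  ],
)

```text
clock: 13.95
tcp_pos: [0.4025, 0.243, 0.2096]
tcp_rot: [-0.002, 3.142, 0.0]
wrist_force: [0.8, -0.5, -2.0]
width: 0.21
gripper_force: 30.0
```

```bash
python3 -c "
from h import *
go(.403,.243,.19)
f=grab_frame('top');save(f,'top6.png');g=grab_frame('scene');save(g,'sc6.png')
a=f['image'][160:280,160:280];b=g['image'][240:400,300:460]
r=lambda q:cv2.resize(q[:,:,::-1],(400,400),interpolation=cv2.INTER_CUBIC)
cv2.imwrite('pics/c6.png',np.hstack([r(a),r(b)]))
"
```

```text
[-0.5 -0.  19.6] 0.1 clock 13.95 tcp [0.4025 0.243  0.2096] w 19.7 gf 29.998889565467834 F [ 0.8 -0.5 -2. ]
```

View pics/c6.png

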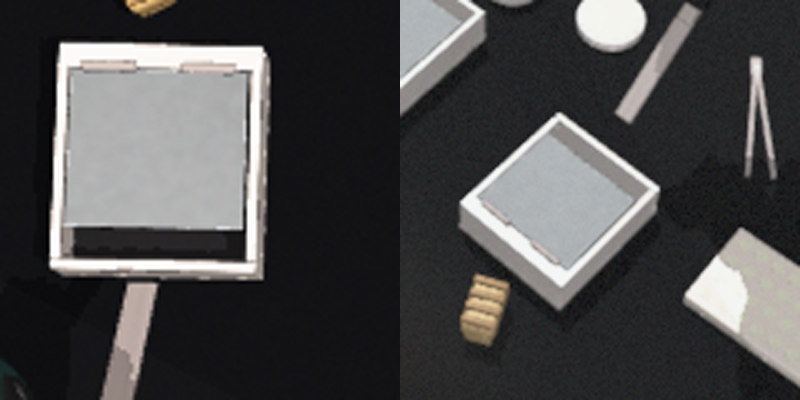

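```bash
python3 -c "
from h import *
np.set_printoptions(precision=4,suppress=True)
f=grab_frame('top');g=grab_frame('scene')
def tri(a,b):
    P=[]
    for F in (f,g):
        K=np.array([[F['fx'],0,F['cx']],[0,F['fy'],F['cy']],[0,0,1]]);P.append(K@np.array(F['extrinsics'])[:3])
    X=cv2.triangulatePoints(P[0],P[1],np.array(a,float),np.array(b,float)).ravel();return X[:3]/X[3]
T=lambda u,v:(160+u*.3,160+v*.3);S=lambda u,v:(300+(u-400)*.4,240+v*.4)
print('tip',tri(T(142,284),S(625,120)))
print('lid edge mid',tri(T(154,228),S(593,171)), unproj(f,*T(154,228),.042),unproj(g,*S(593,171),.042))
print('front corners',unproj(f,*T(52,264),.042),unproj(f,*T(263,267),.042),'scene',unproj(g,*S(562,114),.042),unproj(g,*S(658,188),.042))
print('back corners',unproj(f,*T(60,43),.042),unproj(f,*T(265,47),.042),'scene',unproj(g,*S(461,205),.042),unproj(g,*S(557,287),.042))
print('wall in',unproj(f,*T(155,260),.042))
"
```

```text
tip [0.5279 0.2461 0.0738]
lid edge mid [0.5647 0.2467 0.0337] [0.5651 0.2435 0.042 ] [0.5671 0.2518 0.042 ]
front corners [0.5432 0.2996 0.042 ] [0.5446 0.1813 0.042 ] scene [0.5406 0.1926 0.042 ] [0.5413 0.3034 0.042 ]
back corners [0.6699 0.3014 0.042 ] [0.6711 0.185  0.042 ] scene [0.6715 0.1924 0.042 ] [0.6724 0.3028 0.042 ]
wall in [0.547  0.2421 0.042 ]
```

Triangulation puts the tip at (0.528, 0.246, ~0.08), matching my model. The lid edge is at x≈0.566 and the inside of the front wall at ≈0.548. I'll insert along the blade's axis.

Request:
apply_moves(
  targets=[
    [[-3,0,12,0,18],[-3,0,20,0,18],[-8,0,25,0,18],[-14,0,31,0,18],[-20,0,36,0,18],[-28,0,43,0,18],[-28,0,43,0,18]],
  ],
)

```text
clock: 15.02
tcp_pos: [0.4314, 0.2408, 0.1658]
tcp_rot: [-0.002, -3.14, 0.001]
wrist_force: [-0.2, 0.3, -0.7]
width: 0.213
gripper_force: 30.0
```

```bash
python3 -c "
from h import *
go(0,0,0)
f=grab_frame('top');g=grab_frame('scene')
a=f['image'][160:280,160:280];b=g['image'][270:350,310:410]
r=lambda q:cv2.resize(q[:,:,::-1],(400,400) if q.shape[0]==q.shape[1] else (400,320),interpolation=cv2.INTER_CUBIC)
b=np.vstack([r(b),np.zeros((80,400,3),np.uint8)])
cv2.imwrite('pics/c7.png',np.hstack([r(a),b]))
"
```

```text
[ 430.9 -241.2  166.7] -0.1 clock 15.025 tcp [0.4314 0.2408 0.1658] w 20.0 gf 29.99972015619278 F [-0.2  0.3 -0.7]
```

View pics/c7.png

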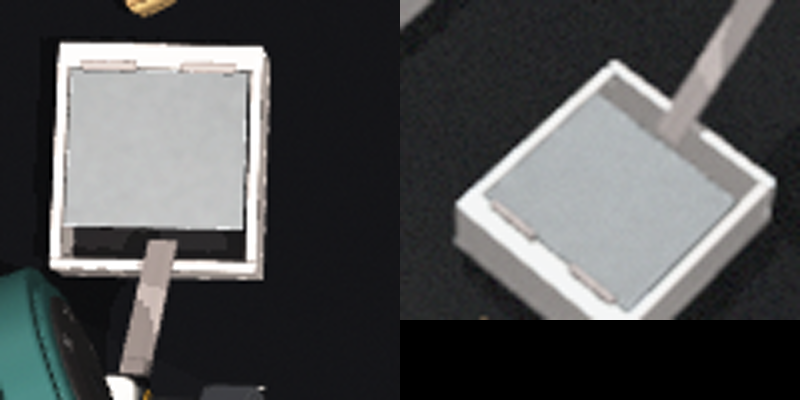

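The tip is in the gap: in the top crop at (160,241), with the lid edge at v=228 and the wall inside at v=260. I'll continue along the blade axis under the lid.

Request:
apply_moves(
  targets=[
    [[-5,0,6,0,18],[-11,0,11,0,18],[-16,0,16,0,18],[-22,0,20,0,18],[-22,0,20,0,18]],
  ],
)

```text
clock: 15.75
tcp_pos: [0.4534, 0.2409, 0.1462]
tcp_rot: [-0.002, -3.141, 0.001]
wrist_force: [-0.5, -0.3, -0.5]
width: 0.21
gripper_force: 30.0
```

Request:
apply_moves(
  targets=[
    [[0,0,-4,0,18],[0,0,-8,0,18],[0,0,-12,0,18],[0,0,-16,0,18],[-1,0,-20,0,18],[-1,0,-20,0,18]],
  ],
)

```text
clock: 16.5
tcp_pos: [0.454, 0.2411, 0.1672]
tcp_rot: [-0.001, -3.141, -0.0]
wrist_force: [-1.4, -0.2, -1.3]
width: 0.209
gripper_force: 30.0
```

```bash
python3 -c "
from h import *
go(0,0,0)
f=grab_frame('top');g=grab_frame('scene')
a=f['image'][160:280,160:280];b=g['image'][270:350,310:410]
r=lambda q:cv2.resize(q[:,:,::-1],(400,400) if q.shape[0]==q.shape[1] else (400,320),interpolation=cv2.INTER_CUBIC)
b=np.vstack([r(b),np.zeros((80,400,3),np.uint8)])
cv2.imwrite('pics/c8.png',np.hstack([r(a),b]))
"
```

```text
[ 453.8 -241.4  167.4] -0.0 clock 16.5 tcp [0.454  0.2411 0.1672] w 19.7 gf 29.999426007270813 F [-1.4 -0.2 -1.3]
```

View pics/c8.png

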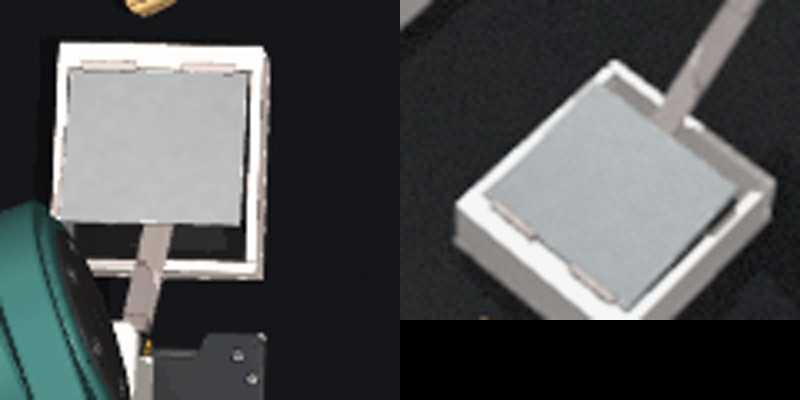

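The lid is lifting on the blade, with its front edge visibly raised. I'll follow the lid's arc.

Request:
apply_moves(
  targets=[
    [[-1,0,-5,0,18],[-3,0,-11,0,18],[-5,0,-17,0,18],[-8,0,-22,0,18],[-11,0,-27,0,18],[-14,0,-31,0,18],[-18,0,-38,0,18],[-22,0,-44,0,18],[-22,0,-44,0,18]],
  ],
)

```text
clock: 17.73
tcp_pos: [0.4772, 0.2411, 0.2116]
tcp_rot: [0.001, 3.14, 0.001]
wrist_force: [-0.1, -0.2, -1.0]
width: 0.204
gripper_force: 30.0
```

```bash
cat >> h.py <<'E'
def look():
    for n in ('top','scene'):
        f=grab_frame(n);save(f,n+'_l%d.png'%f['shot'])
        for q in ('lid_a_edge','chisel'):
            print(n,q,[(np.round(r['rect']).tolist(),round(r['p'],2)) for r in find_in(f,q)[:3]])
        ph=np.radians([0,10,20,30,40,50,60,70,80])
        print([tuple(np.round(proj(f,(.6575-.091*np.cos(a),y,.042+.091*np.sin(a)))).astype(int).tolist()) for a in ph for y in (.2435,)])
E
python3 -c "
from h import *
go(0,0,0);look()"
```

```text
[ 477.4 -241.6  210.6] -0.1 clock 17.725 tcp [0.4772 0.2411 0.2116] w 19.2 gf 29.999729990959167 F [-0.1 -0.2 -1. ]
top lid_a_edge [([305.0, 201.0, 57.0, 50.0], 0.77)]
top chisel [([195.0, 214.0, 9.0, 26.0], 0.63)]
[(206, 228), (205, 226), (204, 223), (202, 218), (201, 212), (201, 204), (200, 196), (200, 187), (200, 178)]
scene lid_a_edge [([272.0, 229.0, 51.0, 44.0], 0.87)]
scene chisel [([370.0, 224.0, 46.0, 69.0], 0.71), ([335.0, 217.0, 24.0, 24.0], 0.16)]
[(374, 306), (375, 302), (374, 300), (372, 298), (370, 297), (366, 298), (362, 299), (358, 302), (353, 305)]
```

```bash
python3 -c "
from h import *
f=grab_frame('top')
for u in (185,190,212,220,226): print(u,f['image'][176:250:2,u].mean(1).astype(int).tolist())
print('tip',proj(f,(.6042,.2395,.0846)))
" ; ls pics | tail -3
```

```text
185 [253, 202, 206, 138, 137, 139, 141, 140, 140, 140, 141, 143, 141, 142, 143, 141, 143, 210, 28, 29, 29, 28, 44, 44, 44, 43, 33, 29, 29, 29, 28, 29, 29, 28, 31, 31, 32]
190 [253, 202, 209, 138, 139, 139, 139, 142, 139, 140, 139, 141, 141, 142, 140, 142, 142, 203, 29, 44, 44, 44, 44, 44, 44, 44, 44, 44, 45, 30, 95, 253, 253, 253, 188, 28, 29]
212 [253, 252, 228, 141, 138, 139, 139, 139, 139, 140, 140, 141, 143, 141, 143, 143, 142, 160, 75, 44, 44, 44, 45, 44, 44, 44, 45, 45, 46, 45, 30, 233, 253, 153, 23, 25, 89]
220 [253, 236, 230, 138, 138, 140, 138, 138, 138, 139, 139, 140, 141, 143, 141, 141, 144, 126, 133, 45, 44, 45, 43, 44, 45, 45, 45, 45, 45, 44, 30, 224, 253, 65, 65, 65, 65]
226 [253, 252, 232, 136, 137, 137, 136, 135, 139, 139, 141, 141, 143, 141, 141, 142, 141, 144, 157, 44, 44, 45, 45, 45, 45, 45, 45, 45, 45, 44, 31, 132, 253, 66, 66, 65, 90]
tip [np.float64(205.503923996859), np.float64(204.1375118728851)]
w1.png
wrist2.png
wrist3.png
```

The lid edge is now at v≈211, which is about 41°. I'll carry on along the arc.

Request:
apply_moves(
  targets=[
    [[-6,0,-6,0,18],[-12,0,-12,0,18],[-18,0,-16,0,18],[-24,0,-20,0,18],[-30,0,-23,0,18],[-35,0,-26,0,18],[-35,0,-26,0,18]],
  ],
)

```text
clock: 18.95
tcp_pos: [0.5119, 0.241, 0.2371]
tcp_rot: [0.001, 3.141, 0.0]
wrist_force: [-0.1, -0.3, -1.1]
width: 0.213
gripper_force: 30.0
```

```bash
python3 -c "
from h import *
go(0,0,0)
f=grab_frame('top')
for u in (185,190,212,220,226): print(u,f['image'][160:250:2,u].mean(1).astype(int).tolist())
"
```

```text
[ 511.9 -241.5  236.6] -0.1 clock 18.95 tcp [0.5119 0.241  0.2371] w 20.0 gf 29.999614655971527 F [-0.1 -0.3 -1.1]
185 [22, 23, 23, 24, 23, 23, 73, 253, 215, 138, 207, 96, 29, 29, 28, 28, 43, 43, 42, 43, 39, 32, 30, 30, 29, 30, 31, 32, 32, 33, 36, 44, 49, 59, 63, 49, 46, 46, 46, 46, 47, 46, 46, 47, 49]
190 [23, 24, 23, 23, 23, 23, 59, 253, 215, 138, 211, 84, 43, 42, 43, 43, 42, 42, 43, 42, 43, 44, 43, 107, 253, 253, 253, 253, 253, 253, 253, 253, 175, 45, 47, 47, 46, 46, 46, 46, 46, 47, 46, 46, 46]
212 [84, 23, 23, 23, 22, 23, 26, 253, 212, 205, 205, 126, 61, 43, 44, 44, 44, 44, 44, 44, 45, 44, 45, 45, 45, 44, 45, 45, 45, 45, 54, 66, 66, 66, 66, 67, 67, 66, 67, 67, 61, 62, 61, 62, 61]
220 [23, 22, 22, 23, 22, 23, 17, 252, 253, 169, 209, 198, 60, 43, 43, 43, 44, 43, 44, 44, 44, 45, 44, 44, 45, 45, 45, 65, 65, 65, 66, 66, 67, 67, 66, 67, 67, 67, 67, 67, 66, 67, 61, 61, 60]
226 [23, 24, 23, 23, 24, 23, 15, 253, 253, 253, 171, 177, 94, 44, 44, 44, 44, 45, 44, 45, 45, 45, 45, 44, 44, 45, 45, 66, 65, 42, 143, 74, 66, 65, 67, 66, 67, 67, 67, 67, 67, 66, 67, 67, 67]
```

The lid edge is at v≈182, about 75°. I'll withdraw the blade straight back and then up.

Request:
apply_moves(
  targets=[
    [[10,0,0,0,18],[30,0,0,0,18],[60,0,0,0,18],[80,0,-20,0,18],[85,-20,-40,0,18],[80,-70,-45,0,18],[75,-120,-45,0,18],[70,-175,-45,0,18],[60,-230,-40,0,18],[55,-285,-35,0,18],[50,-340,-20,0,18],[45,-395,0,0,18]],
  ],
)

```text
clock: 20.5
tcp_pos: [0.466, -0.1556, 0.2376]
tcp_rot: [0.001, 3.138, -0.002]
wrist_force: [1.1, -0.8, -0.3]
width: 0.211
gripper_force: 30.0
```

```bash
python3 -c "
from h import *
go(.491,-.2735,.150)
f=grab_frame('top')
for u in (185,212,226): print(u,f['image'][170:200:2,u].mean(1).astype(int).tolist())
tilt(grab_frame('wrist'))
"
```

```text
[ -24.7 -117.8   87.9] -0.0 clock 20.5 tcp [ 0.466  -0.1556  0.2376] w 19.8 gf 30.001038014888763 F [ 1.1 -0.8 -0.3]
185 [18, 57, 245, 181, 112, 173, 92, 33, 34, 33, 32, 33, 33, 33, 33]
212 [17, 19, 243, 177, 172, 171, 102, 47, 33, 34, 34, 34, 34, 34, 35]
226 [18, 11, 244, 244, 242, 140, 145, 75, 34, 34, 34, 34, 34, 35, 34]
yellow [321.66493955 270.15025907] [298 237  51  41 579] tilt 42.0 [215. 222. 232. 244. 258. 275. 292.]
```

The lid stays up and the tilt is unchanged. Next I'll set the tip down on the glass.

Request:
apply_moves(
  targets=[
    [[-10,-50,20,0,18],[-20,-95,50,0,18],[-26,-118,80,0,18],[-26,-118,90,0,18],[-26,-118,96,0,18],[-26,-118,100,0,18],[-26,-118,101,0,18]],
  ],
)

```text
clock: 21.48
tcp_pos: [0.4925, -0.2713, 0.1369]
tcp_rot: [-0.001, 3.14, -0.001]
wrist_force: [0.7, 0.9, -0.5]
width: 0.209
gripper_force: 30.0
```

```bash
python3 -c "
from h import *
go(.493,-.2735,.135);tilt(grab_frame('wrist'))
"
```

```text
[-0.5 -2.2  1.9] 0.0 clock 21.475 tcp [ 0.4925 -0.2713  0.1369] w 19.6 gf 29.99976933002472 F [ 0.7  0.9 -0.5]
yellow [320.70071685 270.51433692] [298 237  50  41 558] tilt 42.0 [215. 222. 232. 244. 259. 275. 292.]
```

Request:
apply_moves(
  targets=[
    [[0,0,2,0,19.85],[0,0,2,0,19.85],[3,0,7,0,19.85],[7,0,12,0,19.85],[10,0,17,0,19.85],[13,0,22,0,19.85],[16,0,27,0,19.85],[19,0,32,0,19.85],[21,0,37,0,19.85],[23,0,42,0,19.85],[25,0,48,0,19.85]],
  ],
)

```text
clock: 22.9
tcp_pos: [0.467, -0.2719, 0.0875]
tcp_rot: [0.001, 3.141, 0.0]
wrist_force: [-0.3, 0.2, 0.0]
width: 0.209
gripper_force: 4.6
```

```bash
python3 -c "
from h import *
go(.4616,-.2735,.0285);tilt(grab_frame('wrist'))
f=grab_frame('top');print([(np.round(r['rect']).tolist(),round(r['p'],2)) for r in find_in(f,'chisel')[:2]],[proj(f,(x,-.2735,.007)) for x in (.62,.635)])
"
```

```text
[ 5.4 -1.6 59. ] -0.0 clock 22.9 tcp [ 0.467  -0.2719  0.0875] w 19.7 gf 4.6073757112026215 F [-0.3  0.2  0. ]
yellow [322.18134715 243.00388601] [299 232  48  20 772] tilt 26.0 [214. 220. 230. 242. 257. 273. 290.]
[([470.0, 207.0, 15.0, 106.0], 0.69)] [[np.float64(472.83863046110514), np.float64(210.1764706392771)], [np.float64(472.7967768168346), np.float64(202.69692170986494)]]
```

Request:
apply_moves(
  targets=[
    [[2,0,6,0,19.85],[3,0,12,0,19.85],[5,0,18,0,19.85],[6,0,24,0,19.85],[7,0,30,0,19.85],[8,0,36,0,19.85],[8,0,42,0,19.85],[8,0,47,0,19.85],[8,0,51,0,19.85],[8,0,54,0,19.85]],
  ],
)

```text
clock: 24.3
tcp_pos: [0.459, -0.2719, 0.0335]
tcp_rot: [-0.001, -3.142, -0.0]
wrist_force: [-0.6, 0.2, 0.1]
width: 0.213
gripper_force: 4.6
```

```bash
python3 -c "
from h import *
go(.4616,-.2735,.0285);tilt(grab_frame('wrist'))
"
```

```text
[-2.6 -1.6  5. ] -0.0 clock 24.3 tcp [ 0.459  -0.2719  0.0335] w 20.0 gf 4.560674428939819 F [-0.6  0.2  0.1]
yellow [322.40525114 224.28767123] [301 214  44  21 876] tilt 8.0 [215. 222. 232. 244. 258. 274. 292.]
```

Request:
apply_moves(
  targets=[
    [[0,0,2,0,19.85],[0,0,3,0,19.85],[0,0,4,0,19.85],[0,0,4,0,19.85]],
  ],
)

```text
clock: 24.85
tcp_pos: [0.4588, -0.272, 0.0298]
tcp_rot: [-0.001, -3.141, 0.0]
wrist_force: [-0.9, -0.4, 0.1]
width: 0.213
gripper_force: 4.6
```

```bash
python3 -c "
from h import *
go(.4616,-.2735,.0285);tilt(grab_frame('wrist'))
"
```

```text
[-2.8 -1.5  1.3] -0.0 clock 24.85 tcp [ 0.4588 -0.272   0.0298] w 20.0 gf 4.563644528388977 F [-0.9 -0.4  0.1]
yellow [322.32336018 222.31070196] [301 212  44  21 869] tilt 5.0 [216. 222. 232. 244. 259. 275. 292.]
```

Request:
apply_moves(
  targets=[
    [[0,0,1,0,19.85],[0,0,2,0,19.85],[0,0,2,0,19.95],[0,0,2,0,20.1],[0,0,2,0,20.6],[0,0,2,0,22],[0,0,2,0,26],[0,0,2,0,32]],
  ],
)

```text
clock: 25.9
tcp_pos: [0.459, -0.2719, 0.0278]
tcp_rot: [0.001, 3.141, 0.0]
wrist_force: [-0.6, -0.3, 0.8]
width: 0.332
gripper_force: 0.0
```

Request:
apply_moves(
  targets=[
    [[0,0,-10,0,36],[0,0,-30,0,50],[0,0,-70,0,60],[0,0,-120,0,60],[30,0,-150,0,60],[70,0,-170,0,60],[70,0,-170,0,60]],
  ],
)

```text
clock: 26.78
tcp_pos: [0.3886, -0.2728, 0.2012]
tcp_rot: [0.004, 3.137, -0.007]
wrist_force: [0.8, -0.3, 0.0]
width: 0.636
gripper_force: 0.0
```

```bash
python3 -c "
from h import *
go(0,0,0)
f=grab_frame('top');g=grab_frame('scene')
for F in (f,g):
  for q in ('chisel','tooth','jar','case_a','beaker'):
    print(q,[(np.round(r['rect']).tolist(),round(r['p'],2)) for r in find_in(F,q)[:2]])
print([proj(f,p) for p in ((.418,-.2735,.015),(.634,-.2735,.015))])
im=f['image'];print(im[195:325:4,475].astype(int).tolist())
for u in (185,212,226): print(u,f['image'][170:200:2,u].mean(1).astype(int).tolist())
"
```

```text
[390.2 272.7 198.2] -0.1 clock 26.775 tcp [ 0.3886 -0.2728  0.2012] w 59.8 gf 0.0 F [ 0.8 -0.3  0. ]
chisel [([468.0, 204.0, 13.0, 112.0], 0.75)]
tooth [([190.0, 134.0, 22.0, 30.0], 0.62), ([167.0, 173.0, 75.0, 70.0], 0.51)]
jar [([327.0, 160.0, 21.0, 21.0], 0.77)]
case_a [([302.0, 195.0, 64.0, 71.0], 0.97), ([171.0, 172.0, 71.0, 71.0], 0.83)]
beaker [([390.0, 136.0, 36.0, 35.0], 0.96)]
chisel [([209.0, 165.0, 68.0, 43.0], 0.75), ([415.0, 332.0, 70.0, 64.0], 0.31)]
tooth [([321.0, 349.0, 25.0, 29.0], 0.72), ([173.0, 149.0, 123.0, 89.0], 0.23)]
jar [([250.0, 266.0, 20.0, 26.0], 0.88)]
case_a [([261.0, 226.0, 73.0, 60.0], 0.74), ([324.0, 289.0, 80.0, 70.0], 0.56)]
beaker [([196.0, 235.0, 33.0, 36.0], 0.56), ([324.0, 287.0, 77.0, 73.0], 0.18)]
[[np.float64(474.62894748842643), np.float64(313.0698087448541)], [np.float64(473.9853244770895), np.float64(202.4975936933825)]]
[[150, 180, 163], [150, 179, 162], [170, 186, 171], [215, 199, 191], [215, 198, 191], [215, 199, 191], [217, 199, 191], [217, 199, 193], [217, 199, 193], [219, 202, 195], [220, 203, 197], [223, 205, 199], [223, 206, 200], [225, 209, 202], [227, 210, 202], [224, 207, 201], [230, 216, 209], [33, 33, 32], [34, 32, 32], [34, 32, 33], [36, 34, 33], [36, 33, 35], [36, 34, 36], [37, 34, 36], [39, 35, 36], [39, 35, 36], [39, 36, 37], [39, 37, 37], [40, 37, 37], [100, 96, 89], [20, 20, 20], [20, 21, 21], [20, 21, 21]]
185 [18, 59, 248, 186, 116, 178, 95, 35, 34, 34, 35, 35, 34, 35, 35]
212 [17, 20, 245, 183, 177, 176, 105, 49, 35, 35, 35, 35, 35, 35, 36]
226 [18, 13, 247, 246, 244, 144, 150, 78, 36, 35, 36, 35, 36, 36, 36]
```

The chisel is lying flat on the glass at its original place, the lid is at about 75°, and nothing else has moved.

```bash
python3 -c "
from station import manip
print(manip.finish_job())"
```

```text
the job is handed in; nothing more can be done
None
```

I levered the lid of the case in front of the tooth open to about 75° with the chisel, and it stayed up. The chisel is back flat on the glass, the other things I checked had not moved, and the job was handed in at about 27 s; I was given no verdict.

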